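Release the jar clamp

TASK

The jam jar has been held in the ratchet clamp on the hob cover to get its lid loose; now free it. First swing the clamp's red lever over towards the black handle so that the pawl lifts well clear of the toothed bar, then take the black handle and draw the bar back as far as it goes, so that the sliding jaw stands away from the jar. Leave the jar standing in its place and let go of the handle.

Things in the scene. Friction and masses are not known exactly. Their poses are not given: they have to be found in the camera images.
- clamp_frame (a point): Jar clamp, fixed on the wooden hob cover (top at z = 34 mm): grey base 320x76x14 mm. Point: underside of the base, under the pawl's pivot (pivot 46 mm above it). x: level along the bar, from black handle to jar; y: across; z: up. Base spans x -118 to 202 mm; the dark steel guide round the bar x -15 to 45, 33 mm wide, 38 mm high, its ears at the pivot 56 mm high.
- pawl (a joint): Hinge of the pawl and its red lever, rad. 0: the pawl's nose hangs in the teeth and blocks the bar from being drawn towards the handle. Grows to a stop at 0.95 as the lever's top swings towards the black handle (clamp's -x), which lifts the nose; clear of the teeth from about 0.3. The hinge is stiff (1 to 2 N at the lever's top) and stays where it is left.
- lever_pad (a point): Centre of the red pad on top of the lever: 26 mm wide (across the bar), 9 thick, 26 high; lever below it 14x7 mm. It turns on a 51 mm radius about the pivot (axis: clamp's y). Pawl down: leans 0.20 rad from upright towards the jar, centre at x 10, z 96 mm in the clamp's frame. The jar side is free for 80 mm: push it from there with closed fingers, or pinch it.
- handle (a point): Middle of the round black upright handle of the toothed bar: 24 mm diameter (head 27), its top 22 mm above this point; at first x -98, z 54 mm in the clamp's frame. The bar (225x16x17 mm, 0.35 kg) is loose, held under two straps with 2.5 mm play; once the pawl is up it slides easily (a few N) along the clamp's x, 60 mm towards -x until the jaw meets the guide.
- jaw (a point): Middle of the rubber face of the sliding jaw (grey, 64 mm wide, 52 high), which is one piece with the toothed bar and handle. At first at x 117 mm in the clamp's frame, 1 mm from the jar.
- jar_mid (a point): Centre, half-way up, of the jam jar: red, pale lid, 68 mm diameter, 102 mm high, 0.5 kg, loose, standing on the clamp's base between the jaws at x 152 mm in the clamp's frame. z: its upright axis.

How it is judged (in metres and radians):
On the way, in this order (a step that is already met when the one before it is completed fails the run):
1. the pawl is lifted clear of the teeth while the bar is still in place (value of joint pawl above 0.4 rad and x of jaw in the frame of clamp_frame above 0.107 m), for 0.2 s.
2. the toothed bar is drawn back at least 45 mm (x of jaw in the frame of clamp_frame below 0.072 m), for 0.2 s.
At the end, for the whole second after the job is handed in: The sliding jaw stands at least 45 mm back from where it began (the bar is still in its guide), the jam jar stands upright within 20 mm of where it stood, and nothing is held (x of jaw in the frame of clamp_frame between 0.04 and 0.072 m and distance of jar_mid from where it was at the start of the episode below 0.02 m and angle between jar_mid's own z axis and vertical below 0.15 rad); the robot touches nothing.
It fails at once if the jam jar is knocked over (angle between jar_mid's own z axis and vertical above 0.4 rad).
It also fails if it takes over 38 s, if anything falls off the work surface, if the arm or the gripper's body presses on something with over 40 N, if the wrist force passes 120 N, or if a joint passes its speed limit or range.

ROBOT

A 6-joint arm with a two-finger parallel gripper is mounted at the origin on a cart in front of the work surface, level with it; the furniture and walls round the work are solid. World frame = base frame: x ahead of the robot, y to its left, z up, the work surface at z = 0. Lengths are in m, angles in degrees, forces in N, time in s.
With the tool pointing down it reaches from about 0.375 to 0.75 m from the base axis. Payload 9 kg.
Tool frame: the origin (TCP) lies at the very end of the fingers, on their centre line; the grasp point (between the pads) lies 19 mm behind it; x points along the fingers, z is the direction in which the jaws open and shut, and the axes are right-handed (so a half turn about x gives the same grasp; the last joint's range is limited). The gripper opens to 85 mm and grips with 20 to 120 N. Pads are 22 mm wide; open, the fingers measure 114 mm over their backs; the gripper's body (76 mm by 85 mm) begins 54 mm behind the grasp point. The pads swing forward as they close: fully open they stand 13 mm farther back than shut.
Start: joints at [63.272, 5.964, 5.575, 89.605, 0, 77.527], TCP at [0.148, 0.582, 0.231] pointing down, gripper open.
Joint ranges: [-171.21, 171.21], [-48.23, 106.86], [-62.78, 66.21], [-105.2, 120.99], [-86.42, 89.51], [-180, 180]. Speed limits (degrees/s): [127.2, 127.2, 147.25, 180, 180, 180].

INTERFACE

Orientations are given as a 3x3 rotation matrix whose columns are the frame's x, y, z axes.
In Python, from plant import get_obs, vision, ticket gives the robot as it stands.
- The arm moves only by the tool arm_command, never from a script. Its argument "moves" is a list of rows, each an object with "jaw": the gripper command: -1 is fully open, 1 is shut, values between are in proportion; "translation": the shift along the tool's x, y, z in mm, a list of three; "turn": the turn about the tool's x in rad. A call has 1 to 12 rows; each row shifts and turns the commanded pose from where the row before left it, along the tool's axes as they then stand; what a row does not reach is not made up. A row lasts 1/12 s, in which the tool goes at most 41.7 mm and 7.16 degrees, less where a joint would pass 70% of its speed; a pose out of reach is approached as far as the arm can. A call is refused whole if a number of a shift passes 41.7 or a number of a turn 0.125, either way. A call with a gripper value outside its range is refused whole. The fingers move at their own pace and stop on an object; "force" is the grip in N (left out, the last holds). Time passes only in rows, so rows that do not move let the fingers close. It gives the time, the measured TCP pose, the force and the opening at its end, in the units of the state.
- get_obs(): the state, without advancing time (a new reading comes with each control period).
- vision.get_image(name): name is "scene" or "top" or "wrist"; returns a dict with "frame" (400x640x3 uint8, blue, green, red), "K" (3x3 intrinsics, pixels), "origin" and "orientation" of the camera in the world. Camera axes: x right, y down, z forward; pixel columns grow to the right and rows downward; lengths in m; the calibration is good to about 2 mm. A picture is of the moment at which its call begins. There is no depth.
- ticket.hand_in(): hands the job in, once; it reports no verdict.
The state is a dict: "time_s": time; "joint_positions": joint angles; "qd": joint speeds; "joint_efforts": joint torques, N m; "ee_pos": TCP position; "tool_rot": TCP orientation; "wrist_force": force on the tool from outside, world axes, zero at the start; "wrist_torque": the same for the moment, N m; "finger_gap": opening from 0.0 (shut) to 1.0 (fully open).
Only numpy, scipy, OpenCV 4.12 (cv2) and the standard library are available. Lean on these libraries where they do the work, as an engineer would, in place of code of your own. Each camera call takes 0.05 s, during which the arm holds its last target.

## Working session

There is one attempt and no reset: what is moved stays moved. The work goes in short steps, Python scripts to look and compute and a tool call to move; the robot and the scene stay as the last step left them, time stands still between calls to the robot, and variables do not carry over. Pictures are saved under pics/ and viewed, and the job is handed in when it is done.

Besides the shell and the picture viewer there is one more tool, called after "Call:" as name(argument=value, ...), one argument or row to a line, values as JSON. arm_command: Moves the arm, as the interface text tells. Its arguments: {"type":"object","properties":{"moves":{"type":"array"},"force":{"type":"number"}},"required":["moves"]}

```bash
mkdir -p pics; ls
python3 - <<'E'
from plant import get_obs, vision
import cv2
o=get_obs(); print(o)
for n in ["scene","top","wrist"]:
    d=vision.get_image(n); cv2.imwrite(f"pics/{n}0.png",d["frame"]); print(n,d["K"],d["origin"],d["orientation"])
E
```

```text
pics
{'time_s': 0.0, 'joint_positions': array([ 6.32693375e+01,  5.99790963e+00,  5.52729025e+00,  8.96046292e+01,
       -9.41536972e-04,  7.75281705e+01]), 'qd': array([ 0.02069661,  0.01681903,  0.04395277,  0.02055173, -0.08740165,
       -0.11502804]), 'joint_efforts': array([ 1.78467335e-04, -5.56931162e+01,  5.03648472e+01,  1.72415801e-02,
       -3.40219103e-04,  5.65101118e-06]), 'ee_pos': array([0.14761009, 0.58121801, 0.23053179]), 'tool_rot': array([[-5.76057729e-04, -9.69192876e-01,  2.46302330e-01],
       [-1.18037200e-03,  2.46302858e-01,  9.69192194e-01],
       [-9.99999137e-01,  2.67582281e-04, -1.28589280e-03]]), 'wrist_force': array([-0.25842215, -0.1052827 ,  0.75432252]), 'wrist_torque': array([-0.02251962, -0.01365957,  0.00500975]), 'finger_gap': 1.0029406723877778}
scene [[480.31140745   0.         319.66697008]
 [  0.         480.31140745 194.95283495]
 [  0.           0.           1.        ]] [ 0.05708316 -0.13720616  0.66501336] [[ 0.51758788 -0.51882056  0.68038813]
 [-0.85537063 -0.33332977  0.39652534]
 [ 0.02106811 -0.78722074 -0.61631132]]
top [[514.34074582   0.         317.5334781 ]
 [  0.         514.34074582 200.47639739]
 [  0.           0.           1.        ]] [0.53737001 0.2443113  0.97595246] [[-0.01406812 -0.99050308  0.13676889]
 [-0.99929791  0.00917736 -0.03632432]
 [ 0.03472418 -0.13718388 -0.98993677]]
wrist [[285.41761052   0.         320.74974437]
 [  0.         285.41761052 200.93869096]
 [  0.           0.           1.        ]] [0.06921457 0.60068418 0.3727527 ] [[ 0.24561802  0.91932746  0.30742284]
 [ 0.96936545 -0.23243029 -0.07941528]
 [-0.00155427  0.3175109  -0.94825335]]
```

View pics/scene0.png

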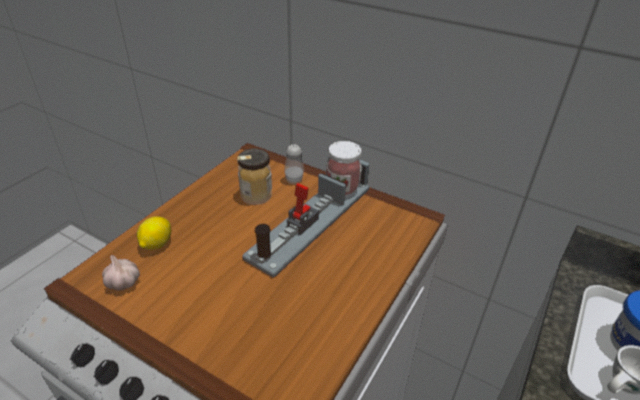

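View pics/top0.png

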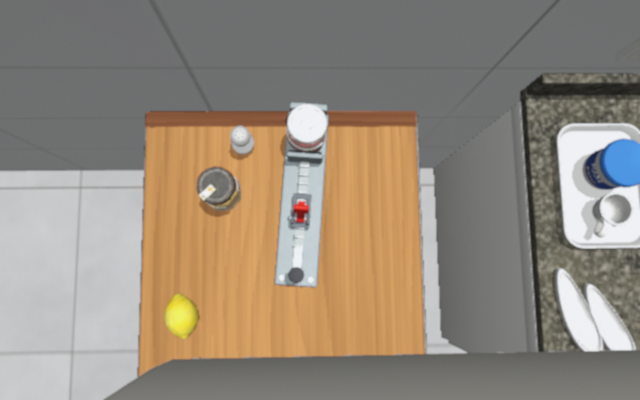

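View pics/wrist0.png

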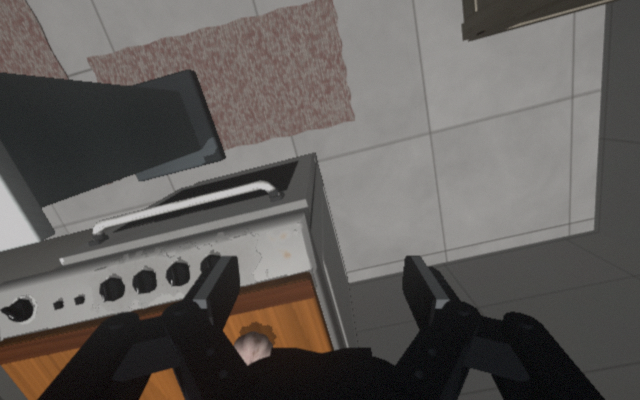

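Run:
```python
import cv2
t=cv2.imread("pics/top0.png")[95:295,230:370]; cv2.imwrite("pics/topc.png",cv2.resize(t,None,fx=3,fy=3,interpolation=cv2.INTER_CUBIC))
t=cv2.imread("pics/scene0.png")[135:275,235:385]; cv2.imwrite("pics/scenec.png",cv2.resize(t,None,fx=4,fy=4,interpolation=cv2.INTER_CUBIC))
```

```text
(no output)
```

View pics/topc.png

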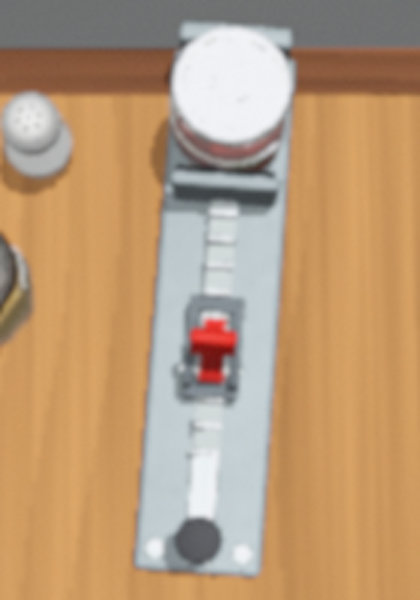

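View pics/scenec.png

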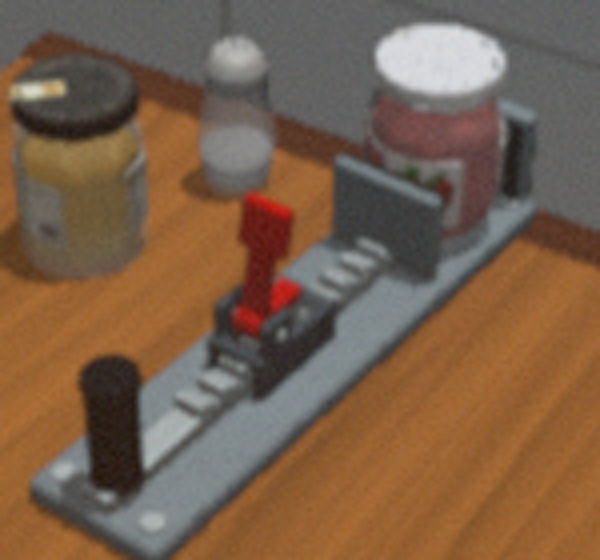

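```bash
cat > h.py <<'E'
import numpy as np
R0={}
cams={'scene':(480.311,319.667,194.953,[0.05708316,-0.13720616,0.66501336],[[0.51758788,-0.51882056,0.68038813],[-0.85537063,-0.33332977,0.39652534],[0.02106811,-0.78722074,-0.61631132]]),
'top':(514.341,317.5335,200.476,[0.53737001,0.2443113,0.97595246],[[-0.01406812,-0.99050308,0.13676889],[-0.99929791,0.00917736,-0.03632432],[0.03472418,-0.13718388,-0.98993677]])}
def proj(n,p):
    f,cx,cy,o,R=cams[n]; q=np.array(R).T@(np.asarray(p)-o); return np.array([f*q[0]/q[2]+cx,f*q[1]/q[2]+cy])
def w(T,p,z0=.034):
    x,y,a=T; c,s=np.cos(a),np.sin(a); return np.array([x+c*p[0]-s*p[1],y+s*p[0]+c*p[1],z0+p[2]])
E
python3 - <<'E'
from h import *
from scipy.optimize import least_squares
obs=[('top',(275,284.3),(-.118,.038,.014)),('top',(316.7,286.7),(-.118,-.038,.014)),('top',(296,275),(-.098,0,.076)),('top',(306.7,125.7),(.152,0,.116)),
('scene',(262.5,228),(-.098,0,.076)),('scene',(345,150),(.152,0,.116)),('scene',(301.5,191.3),(.01,0,.096)),('scene',(243.3,257.5),(-.118,.038,.014)),('scene',(273.8,273.3),(-.118,-.038,.014))]
f=lambda T:np.concatenate([proj(n,w(T,p))-u for n,u,p in obs])
r=least_squares(f,[.6,.27,0],loss='soft_l1'); T=r.x; print(T,np.degrees(T[2])); print(r.fun.round(1) if r.fun.ndim else 0); print(f(T).reshape(-1,2).round(1))
for nm,p in dict(pad=(.01,0,.096),handle=(-.098,0,.054),jar=(.152,0,.065)).items(): print(nm,w(T,p),np.hypot(*w(T,p)[:2]))
for n in ['scene','top']: 
  g=lambda T:np.concatenate([proj(m,w(T,p))-u for m,u,p in obs if m==n]); print(n,least_squares(g,T).x)
E
```

```text
[ 0.62961396  0.24163685 -0.07966228] -4.564312267497029
[-0.5  0.5  0.5  0.9  0.4  0.1  0.4 -2.7  0.5  3.2 -0.1 -1.5 -0.  -0.2
 -2.  -3.3  0.1 -0.2]
[[-0.5  0.5]
 [ 0.5  0.9]
 [ 0.4  0.1]
 [ 0.4 -2.7]
 [ 0.5  3.2]
 [-0.1 -1.5]
 [-0.  -0.2]
 [-2.  -3.3]
 [ 0.1 -0.2]]
pad [0.63958225 0.24084107 0.13      ] 0.6834251055224775
handle [0.53192476 0.24943549 0.088     ] 0.5875049058177348
jar [0.78113192 0.22954098 0.099     ] 0.814159772946453
scene [ 0.62921726  0.24074115 -0.07821665]
top [ 0.62909367  0.24197712 -0.07924718]
```

```bash
cat >> h.py <<'E'
T=(0.6293,0.2415,-0.0795)
def go(p):
    from plant import get_obs
    o=get_obs(); R=np.array(o['tool_rot']); d=R.T@(w(T,p)-o['ee_pos'])*1000
    c,s=np.cos(T[2]),np.sin(T[2]); q=o['ee_pos']-[T[0],T[1],.034]
    print('t',o['time_s'],'clampTCP mm',(np.array([c*q[0]+s*q[1],-s*q[0]+c*q[1],q[2]])*1000).round(1),'delta tool mm',d.round(1),'yaw err',np.arctan2(R[0,2],R[1,2])+T[2],'F',o['wrist_force'].round(1),'gap',o['finger_gap'])
E
python3 -c "
from h import *
go((.055,0,.17))"
```

```text
t 0.15 clampTCP mm [-507.2  300.5  196.7] delta tool mm [  26.8 -604.8 -201.5] yaw err 0.16927396251764593 F [ 0.9 -0.1  0.6] gap 0.9957374300083307
```

Call:
arm_command(
  moves=[
    {"jaw": 1,"translation": [0,0,0],"turn": -0.085},
    {"jaw": 1,"translation": [0,0,0],"turn": -0.084},
    {"jaw": 1,"translation": [0,-22,-12],"turn": 0},
    {"jaw": 1,"translation": [0,-22,-12],"turn": 0},
    {"jaw": 1,"translation": [0,-22,-12],"turn": 0},
    {"jaw": 1,"translation": [0,-22,-12],"turn": 0},
    {"jaw": 1,"translation": [0,-22,-12],"turn": 0},
    {"jaw": 1,"translation": [0,-22,-12],"turn": 0},
    {"jaw": 1,"translation": [0,-22,-12],"turn": 0},
    {"jaw": 1,"translation": [0,-22,-12],"turn": 0},
    {"jaw": 1,"translation": [0,-22,-12],"turn": 0},
    {"jaw": 1,"translation": [0,-22,-12],"turn": 0},
  ],
  force=40,
)

```text
time_s: 1.15
ee_pos: [0.3583, 0.4435, 0.2311]
tool_rot: [[-0.0, -0.997, 0.08], [-0.0, 0.08, 0.997], [-1.0, 0.0, -0.0]]
wrist_force: [-0.1, 0.6, -0.1]
finger_gap: 0.001
```

Call:
arm_command(
  moves=[
    {"jaw": 1,"translation": [0,-22,-12],"turn": 0},
    {"jaw": 1,"translation": [0,-22,-12],"turn": 0},
    {"jaw": 1,"translation": [0,-22,-12],"turn": 0},
    {"jaw": 1,"translation": [0,-22,-12],"turn": 0},
    {"jaw": 1,"translation": [0,-22,-12],"turn": 0},
    {"jaw": 1,"translation": [0,-22,-12],"turn": 0},
    {"jaw": 1,"translation": [0,-22,-12],"turn": 0},
    {"jaw": 1,"translation": [0,-22,-12],"turn": 0},
    {"jaw": 1,"translation": [0,-22,-12],"turn": 0},
    {"jaw": 1,"translation": [0,-22,-12],"turn": 0},
  ],
)

```text
time_s: 1.98
ee_pos: [0.568, 0.3064, 0.231]
tool_rot: [[-0.0, -0.997, 0.08], [-0.0, 0.08, 0.997], [-1.0, 0.0, -0.0]]
wrist_force: [0.5, 0.6, 0.5]
finger_gap: 0.001
```

```bash
python3 -c "
from h import *
go((.055,0,.17))"
```

```text
t 1.9833 clampTCP mm [-66.2  59.8 197. ] delta tool mm [  26.9 -121.3  -59.8] yaw err 0.0003153193554299577 F [0.5 0.6 0.5] gap 0.0012712132397522363
```

Call:
arm_command(
  moves=[
    {"jaw": 1,"translation": [0,-20,-10],"turn": 0},
    {"jaw": 1,"translation": [0,-20,-10],"turn": 0},
    {"jaw": 1,"translation": [0,-20,-10],"turn": 0},
    {"jaw": 1,"translation": [0,-20,-10],"turn": 0},
    {"jaw": 1,"translation": [0,-20,-10],"turn": 0},
    {"jaw": 1,"translation": [0,-20,-10],"turn": 0},
    {"jaw": 1,"translation": [27,0,0],"turn": 0},
    {"jaw": 1,"translation": [0,0,0],"turn": 0},
    {"jaw": 1,"translation": [0,0,0],"turn": 0},
  ],
)

```text
time_s: 2.73
ee_pos: [0.6806, 0.2377, 0.202]
tool_rot: [[-0.005, -0.997, 0.08], [-0.001, 0.08, 0.997], [-1.0, 0.005, -0.001]]
wrist_force: [-0.7, -0.6, 0.4]
finger_gap: 0.005
```

Run:
```python
from h import *
go((.055,0,.084))
from plant import vision
import cv2
ims=[vision.get_image(n)["frame"] for n in ("scene","top","wrist")]
a=cv2.resize(ims[0][100:280,200:420],None,fx=2,fy=2); b=ims[1][60:300,190:400]; 
b=cv2.resize(b,None,fx=1.5,fy=1.5)
out=np.zeros((360,440+315,3),np.uint8); out[:,:440]=a; out[:,440:]=b; cv2.imwrite("pics/p1.png",out); cv2.imwrite("pics/w1.png",ims[2])
```

```text
t 2.7333 clampTCP mm [ 51.5   0.3 168. ] delta tool mm [84.  -3.9 -0.2] yaw err 0.0004790410066471129 F [-0.7 -0.6  0.4] gap 0.004683380384205512
```

View pics/p1.png

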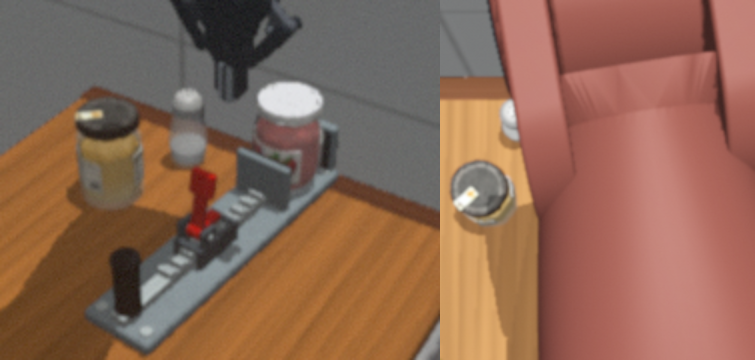

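View pics/w1.png

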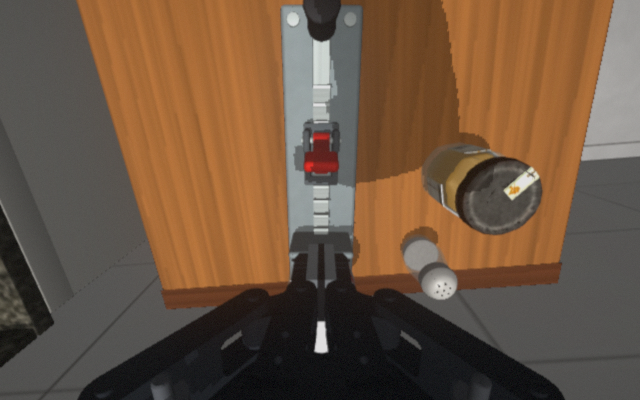

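Call:
arm_command(
  moves=[
    {"jaw": 1,"translation": [14,0,0],"turn": 0},
    {"jaw": 1,"translation": [14,0,0],"turn": 0},
    {"jaw": 1,"translation": [14,0,0],"turn": 0},
    {"jaw": 1,"translation": [14,0,0],"turn": 0},
    {"jaw": 1,"translation": [14,0,0],"turn": 0},
    {"jaw": 1,"translation": [14,0,0],"turn": 0},
    {"jaw": 1,"translation": [0,0,0],"turn": 0},
    {"jaw": 1,"translation": [0,7,0],"turn": 0},
    {"jaw": 1,"translation": [0,7,0],"turn": 0},
  ],
)

```text
time_s: 3.63
ee_pos: [0.6682, 0.2392, 0.1213]
tool_rot: [[0.001, -0.997, 0.08], [0.0, 0.08, 0.997], [-1.0, -0.001, 0.0]]
wrist_force: [-0.3, 0.5, -0.0]
finger_gap: 0.002
```

Run:
```python
from h import *
go((-.011,0,.084))
```

```text
t 3.6333 clampTCP mm [38.9  0.8 87.3] delta tool mm [ 3.2 50.  -0.8] yaw err 0.00021595873045499037 F [-0.3  0.5 -0. ] gap 0.0016431966623361384
```

Call:
arm_command(
  moves=[
    {"jaw": 1,"translation": [3,5,0],"turn": 0},
    {"jaw": 1,"translation": [0,5,0],"turn": 0},
    {"jaw": 1,"translation": [0,5,0],"turn": 0},
    {"jaw": 1,"translation": [0,5,0],"turn": 0},
    {"jaw": 1,"translation": [0,5,0],"turn": 0},
    {"jaw": 1,"translation": [0,5,0],"turn": 0},
    {"jaw": 1,"translation": [0,5,0],"turn": 0},
    {"jaw": 1,"translation": [0,5,0],"turn": 0},
    {"jaw": 1,"translation": [0,0,0],"turn": 0},
  ],
)

```text
time_s: 4.38
ee_pos: [0.6271, 0.2423, 0.1172]
tool_rot: [[-0.001, -0.997, 0.079], [-0.0, 0.079, 0.997], [-1.0, 0.001, -0.0]]
wrist_force: [0.1, 0.9, -0.3]
finger_gap: 0.003
```

Run:
```python
from h import *
go((-.011,0,.084))
from plant import vision
import cv2
ims=[vision.get_image(n)["frame"] for n in ("scene","wrist")]
cv2.imwrite("pics/p2.png",cv2.resize(ims[0][130:270,230:390],None,fx=4,fy=4,interpolation=cv2.INTER_CUBIC)); cv2.imwrite("pics/w2.png",ims[1])
```

```text
t 4.3833 clampTCP mm [-2.3  0.7 83.2] delta tool mm [-0.8  8.7 -0.7] yaw err -7.159810861161187e-05 F [ 0.1  0.9 -0.3] gap 0.00252812977368186
```

View pics/p2.png

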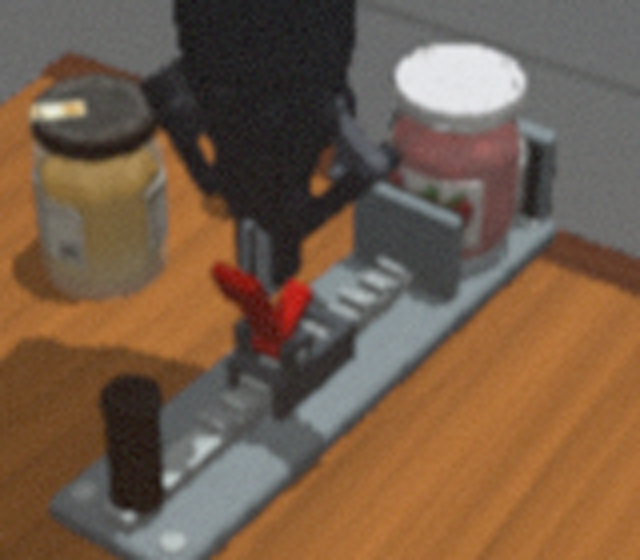

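View pics/w2.png

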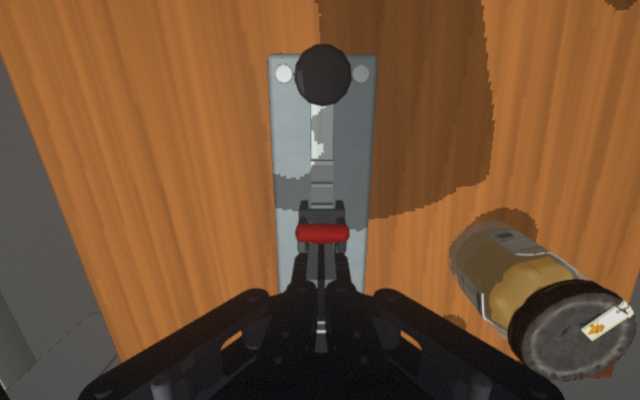

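Call:
arm_command(
  moves=[
    {"jaw": 1,"translation": [0,4,0],"turn": 0},
    {"jaw": 1,"translation": [0,3,0],"turn": 0},
    {"jaw": 1,"translation": [0,0,0],"turn": 0},
    {"jaw": 1,"translation": [0,0,0],"turn": 0},
    {"jaw": 1,"translation": [0,0,0],"turn": 0},
  ],
)

```text
time_s: 4.9
ee_pos: [0.6211, 0.2427, 0.1173]
tool_rot: [[-0.0, -0.997, 0.08], [0.0, 0.08, 0.997], [-1.0, 0.0, 0.0]]
wrist_force: [0.3, -0.3, 0.9]
finger_gap: 0.002
```

Run:
```python
from h import *
go((-.011,0,.084))
from plant import vision
import cv2
im=vision.get_image("scene")["frame"]
for q in (0,.4,.6,.7,.8,.95):
    l=q-.2; print(q,[proj('scene',w(T,(-r*np.sin(l),0,.046+r*np.cos(l)))).round(1) for r in (.051,.064)])
hsv=cv2.cvtColor(im,cv2.COLOR_BGR2HSV); m=((hsv[...,0]<8)|(hsv[...,0]>172))&(hsv[...,1]>190)&(hsv[...,2]>60)
m[:, :250]=0; m[:,330:]=0; m[:170]=0;m[240:]=0
ys,xs=np.nonzero(m); i=np.argmin(xs); print(xs.min(),ys[xs<=xs.min()+1], ys.min(), xs[ys==ys.min()])
cv2.imwrite("pics/p3.png",cv2.resize(im[130:270,230:390],None,fx=4,fy=4,interpolation=cv2.INTER_CUBIC))
```

```text
t 4.9 clampTCP mm [-8.2  0.6 83.3] delta tool mm [-0.7  2.8 -0.6] yaw err 0.0002574967913873544 F [ 0.3 -0.3  0.9] gap 0.001646594135046206
0 [array([301.5, 191.2]), array([302.4, 184.9])]
0.4 [array([294.6, 196.6]), array([293.7, 191.7])]
0.6 [array([291.3, 200.7]), array([289.4, 196.8])]
0.7 [array([289.7, 202.9]), array([287.4, 199.6])]
0.8 [array([288.2, 205.3]), array([285.5, 202.7])]
0.95 [array([286.2, 209.1]), array([282.9, 207.5])]
281 [199 200 200 201 201 202 202 203] 199 [282]
```

View pics/p3.png

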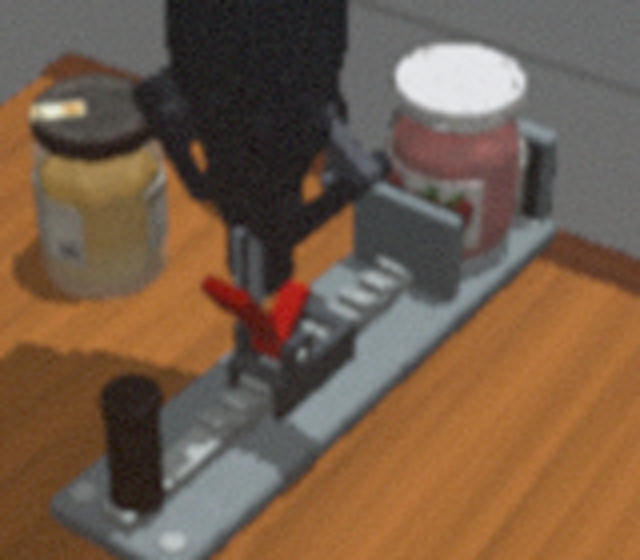

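Call:
arm_command(
  moves=[
    {"jaw": 1,"translation": [0,-5,0],"turn": 0},
    {"jaw": 1,"translation": [-10,-3,0],"turn": 0},
    {"jaw": 1,"translation": [-20,0,0],"turn": 0},
    {"jaw": 1,"translation": [-25,0,0],"turn": 0},
    {"jaw": -1,"translation": [0,15,0],"turn": 0},
    {"jaw": -1,"translation": [0,20,0],"turn": 0},
    {"jaw": -1,"translation": [0,20,0],"turn": 0},
    {"jaw": -1,"translation": [0,20,0],"turn": 0},
    {"jaw": -1,"translation": [0,20,0],"turn": 0},
    {"jaw": -1,"translation": [0,3,0],"turn": 0},
    {"jaw": -1,"translation": [0,0,0],"turn": 0},
    {"jaw": -1,"translation": [0,0,0],"turn": 0},
  ],
)

```text
time_s: 5.95
ee_pos: [0.5324, 0.2499, 0.1731]
tool_rot: [[0.001, -0.997, 0.08], [0.0, 0.08, 0.997], [-1.0, -0.001, 0.0]]
wrist_force: [0.6, 1.0, -0.5]
finger_gap: 1.0
```

Run:
```python
from h import *
go((-.098,0,.036))
from plant import vision
import cv2
im=vision.get_image("scene")["frame"]
cv2.imwrite("pics/p4.png",cv2.resize(im[130:270,230:390],None,fx=4,fy=4,interpolation=cv2.INTER_CUBIC))
im=vision.get_image("wrist")["frame"]; cv2.imwrite("pics/w4.png",im)
```

```text
t 5.95 clampTCP mm [-97.2   0.7 139.1] delta tool mm [103.1   0.9  -0.7] yaw err 0.00039835856003349324 F [ 0.6  1.  -0.5] gap 1.0004663207584974
```

View pics/p4.png

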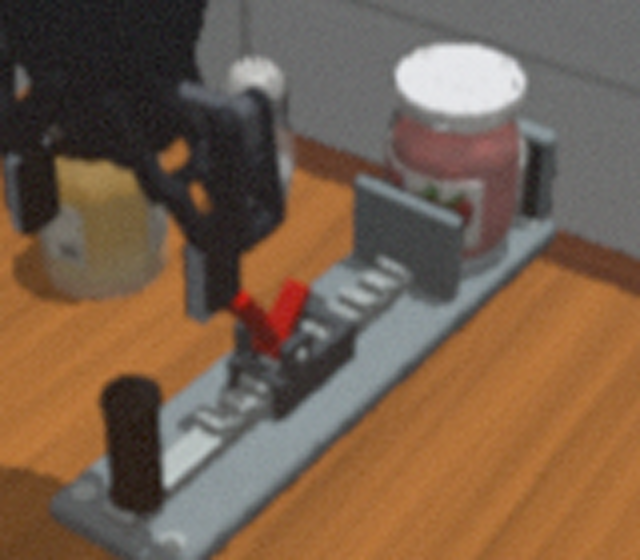

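View pics/w4.png

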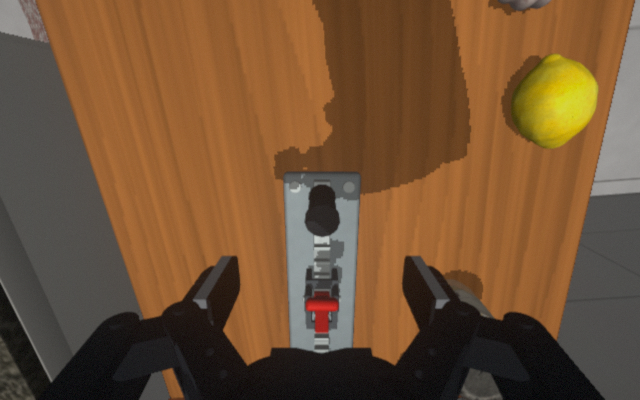

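Call:
arm_command(
  moves=[
    {"jaw": -1,"translation": [15,1,0],"turn": 0},
    {"jaw": -1,"translation": [15,0,0],"turn": 0},
    {"jaw": -1,"translation": [15,0,0],"turn": 0},
    {"jaw": -1,"translation": [15,0,0],"turn": 0},
    {"jaw": -1,"translation": [15,0,0],"turn": 0},
    {"jaw": -1,"translation": [12,0,0],"turn": 0},
    {"jaw": -1,"translation": [8,0,0],"turn": 0},
    {"jaw": -1,"translation": [6,0,0],"turn": 0},
    {"jaw": -1,"translation": [0,0,0],"turn": 0},
    {"jaw": -1,"translation": [0,0,0],"turn": 0},
  ],
)

```text
time_s: 6.88
ee_pos: [0.5308, 0.25, 0.0716]
tool_rot: [[0.0, -0.997, 0.08], [0.0, 0.08, 0.997], [-1.0, -0.0, 0.0]]
wrist_force: [0.9, 0.2, 0.5]
finger_gap: 1.003
```

Call:
arm_command(
  moves=[
    {"jaw": 1,"translation": [0,0,0],"turn": 0},
    {"jaw": 1,"translation": [0,0,0],"turn": 0},
    {"jaw": 1,"translation": [0,0,0],"turn": 0},
    {"jaw": 1,"translation": [0,0,0],"turn": 0},
    {"jaw": 1,"translation": [0,0,0],"turn": 0},
    {"jaw": 1,"translation": [0,0,0],"turn": 0},
    {"jaw": 1,"translation": [0,0,0],"turn": 0},
    {"jaw": 1,"translation": [0,0,0],"turn": 0},
  ],
  force=30,
)

```text
time_s: 7.55
ee_pos: [0.5307, 0.2502, 0.0717]
tool_rot: [[0.001, -0.997, 0.08], [0.001, 0.08, 0.997], [-1.0, -0.001, 0.001]]
wrist_force: [-0.2, 2.0, 3.6]
finger_gap: 0.27
```

Run:
```python
from h import *
go((-.158,0,.036))
from plant import vision
import cv2
im=vision.get_image("scene")["frame"]
cv2.imwrite("pics/p5.png",cv2.resize(im[130:270,230:390],None,fx=4,fy=4,interpolation=cv2.INTER_CUBIC))
```

```text
t 7.55 clampTCP mm [-99.    0.9  37.7] delta tool mm [ 1.7 59.  -0.9] yaw err 0.00010900184298753834 F [-0.2  2.   3.6] gap 0.2702772544297682
```

View pics/p5.png

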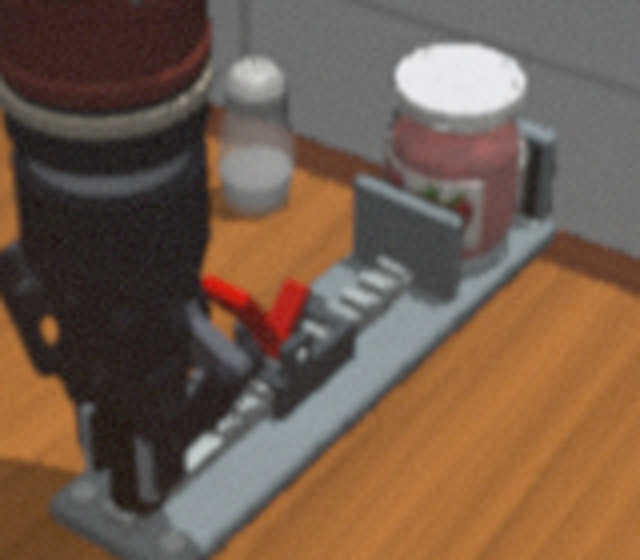

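Call:
arm_command(
  moves=[
    {"jaw": 1,"translation": [0,2,0],"turn": 0},
    {"jaw": 1,"translation": [0,4,0],"turn": 0},
    {"jaw": 1,"translation": [0,4,0],"turn": 0},
    {"jaw": 1,"translation": [0,4,0],"turn": 0},
    {"jaw": 1,"translation": [0,4,0],"turn": 0},
    {"jaw": 1,"translation": [0,4,0],"turn": 0},
  ],
)

```text
time_s: 8.1
ee_pos: [0.5085, 0.2518, 0.0716]
tool_rot: [[0.001, -0.997, 0.08], [0.0, 0.08, 0.997], [-1.0, -0.001, 0.0]]
wrist_force: [5.8, -0.8, 3.6]
finger_gap: 0.276
```

Call:
arm_command(
  moves=[
    {"jaw": 1,"translation": [0,4,0],"turn": 0},
    {"jaw": 1,"translation": [0,4,0],"turn": 0},
    {"jaw": 1,"translation": [0,4,0],"turn": 0},
    {"jaw": 1,"translation": [0,4,0],"turn": 0},
    {"jaw": 1,"translation": [0,4,0],"turn": 0},
    {"jaw": 1,"translation": [0,4,0],"turn": 0},
    {"jaw": 1,"translation": [0,4,0],"turn": 0},
    {"jaw": 1,"translation": [0,2,0],"turn": 0},
  ],
)

```text
time_s: 8.77
ee_pos: [0.4784, 0.2543, 0.0715]
tool_rot: [[0.001, -0.997, 0.08], [0.0, 0.08, 0.997], [-1.0, -0.0, 0.0]]
wrist_force: [4.6, -1.0, 3.2]
finger_gap: 0.27
```

Run:
```python
from h import *
go((-.158,0,.036))
from plant import vision
import cv2
im=vision.get_image("scene")["frame"]
cv2.imwrite("pics/p6.png",cv2.resize(im[130:290,210:390],None,fx=4,fy=3.7,interpolation=cv2.INTER_CUBIC))
```

```text
t 8.7667 clampTCP mm [-151.5    0.7   37.5] delta tool mm [ 1.5  6.5 -0.7] yaw err 0.00012052765416041555 F [ 4.6 -1.   3.2] gap 0.2697592358741216
```

View pics/p6.png

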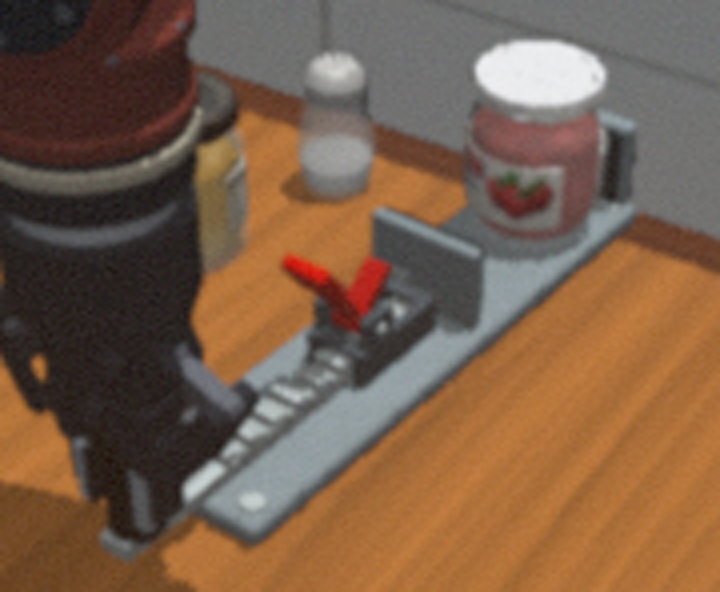

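The bar has come back about 53 mm and the jar still stands. I'll draw the remaining few millimetres to the stop in small steps.

Call:
arm_command(
  moves=[
    {"jaw": 1,"translation": [0,2,0],"turn": 0},
    {"jaw": 1,"translation": [0,2,0],"turn": 0},
    {"jaw": 1,"translation": [0,1.5,0],"turn": 0},
    {"jaw": 1,"translation": [0,0,0],"turn": 0},
    {"jaw": 1,"translation": [0,0,0],"turn": 0},
  ],
)

```text
time_s: 9.23
ee_pos: [0.4731, 0.2546, 0.0715]
tool_rot: [[0.0, -0.997, 0.08], [0.0, 0.08, 0.997], [-1.0, -0.0, 0.0]]
wrist_force: [3.0, -0.7, 5.7]
finger_gap: 0.276
```

Call:
arm_command(
  moves=[
    {"jaw": 1,"translation": [0,1,0],"turn": 0},
    {"jaw": 1,"translation": [0,1,0],"turn": 0},
    {"jaw": 1,"translation": [0,0,0],"turn": 0},
  ],
)

```text
time_s: 9.48
ee_pos: [0.4713, 0.2547, 0.0714]
tool_rot: [[0.0, -0.997, 0.08], [0.0, 0.08, 0.997], [-1.0, -0.0, 0.0]]
wrist_force: [4.9, -0.9, 4.9]
finger_gap: 0.274
```

Call:
arm_command(
  moves=[
    {"jaw": 1,"translation": [0,1,0],"turn": 0},
    {"jaw": 1,"translation": [0,0,0],"turn": 0},
    {"jaw": 1,"translation": [0,0,0],"turn": 0},
  ],
)

```text
time_s: 9.73
ee_pos: [0.4703, 0.2549, 0.0714]
tool_rot: [[0.0, -0.997, 0.08], [0.0, 0.08, 0.997], [-1.0, -0.0, 0.0]]
wrist_force: [5.3, -0.8, 5.4]
finger_gap: 0.272
```

Call:
arm_command(
  moves=[
    {"jaw": 1,"translation": [0,1.5,0],"turn": 0},
    {"jaw": 1,"translation": [0,0,0],"turn": 0},
    {"jaw": 1,"translation": [0,0,0],"turn": 0},
  ],
)

```text
time_s: 9.98
ee_pos: [0.4703, 0.2548, 0.0715]
tool_rot: [[0.003, -0.997, 0.08], [0.0, 0.08, 0.997], [-1.0, -0.003, 0.0]]
wrist_force: [12.8, -1.3, -0.1]
finger_gap: 0.273
```

The drag force rose to 12.8 N and the tool stopped moving, so the bar is at its stop. I'll ease off, open the fingers and rise.

Call:
arm_command(
  moves=[
    {"jaw": 1,"translation": [0,-1.5,0],"turn": 0},
    {"jaw": 1,"translation": [0,0,0],"turn": 0},
    {"jaw": -1,"translation": [0,0,0],"turn": 0},
    {"jaw": -1,"translation": [0,0,0],"turn": 0},
    {"jaw": -1,"translation": [0,0,0],"turn": 0},
    {"jaw": -1,"translation": [0,0,0],"turn": 0},
    {"jaw": -1,"translation": [0,0,0],"turn": 0},
    {"jaw": -1,"translation": [0,0,0],"turn": 0},
    {"jaw": -1,"translation": [0,0,0],"turn": 0},
  ],
)

```text
time_s: 10.73
ee_pos: [0.4701, 0.2548, 0.0712]
tool_rot: [[-0.0, -0.997, 0.08], [0.0, 0.08, 0.997], [-1.0, 0.0, 0.0]]
wrist_force: [-0.4, 0.0, -0.5]
finger_gap: 0.999
```

Call:
arm_command(
  moves=[
    {"jaw": -1,"translation": [-10,0,0],"turn": 0},
    {"jaw": -1,"translation": [-15,0,0],"turn": 0},
    {"jaw": -1,"translation": [-20,0,0],"turn": 0},
    {"jaw": -1,"translation": [-20,0,0],"turn": 0},
    {"jaw": -1,"translation": [-20,0,0],"turn": 0},
    {"jaw": -1,"translation": [-20,0,0],"turn": 0},
    {"jaw": -1,"translation": [-15,0,0],"turn": 0},
    {"jaw": -1,"translation": [-10,0,0],"turn": 0},
    {"jaw": -1,"translation": [0,0,0],"turn": 0},
    {"jaw": -1,"translation": [0,0,0],"turn": 0},
    {"jaw": -1,"translation": [0,0,0],"turn": 0},
  ],
)

```text
time_s: 11.65
ee_pos: [0.4698, 0.2547, 0.2003]
tool_rot: [[-0.001, -0.997, 0.08], [-0.0, 0.08, 0.997], [-1.0, 0.001, -0.0]]
wrist_force: [-0.1, -0.5, -0.4]
finger_gap: 1.005
```

Run:
```python
from h import *
go((-.158,0,.036))
from plant import vision
import cv2
im=vision.get_image("scene")["frame"]
for nm,p in dict(jawtop=(.057,0,.066),handletop=(-.158,0,.076),lid=(.152,0,.116)).items(): print(nm,proj('scene',w(T,p)))
cv2.imwrite("pics/p7.png",cv2.resize(im[130:290,210:390],None,fx=4,fy=3.7,interpolation=cv2.INTER_CUBIC))
```

```text
t 11.65 clampTCP mm [-160.     0.5  166.3] delta tool mm [130.3  -2.2  -0.5] yaw err 0.00028068332412960195 F [-0.1 -0.5 -0.4] gap 1.0045912577356522
jawtop [316.35057033 191.6843086 ]
handletop [238.49775901 251.24301769]
lid [344.87817405 148.55631563]
```

View pics/p7.png

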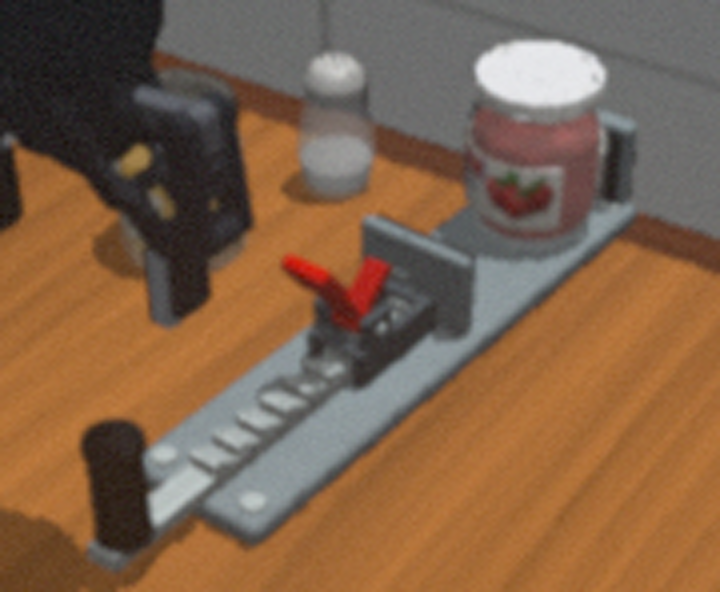

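The picture shows the jaw against the guide, with its top centre at about (314, 195) px. The handle top is at (239, 248), close to its predicted drawn-back place. The jar lid is still at (345, 151), and the gripper is well clear.

```bash
python3 -c "
from plant import ticket
print(ticket.hand_in())"
```

```text
the job is handed in; nothing more can be done
None
```

The clamp is open and the jar is free, still standing in its place; I handed the job in at about 11.7 s. The hand-in reports no verdict, so the results below are from my own checks.

- **Lever:** I pushed the red lever over from the jar side with closed fingers. The picture put the pawl at roughly 0.8 rad, well above the 0.4 needed, with the bar still in place.
- **Bar:** I gripped the black handle and drew it back about 60 mm. The stop showed as the force rising from about 5 N to 13 N, and the tool stopped moving.
- **Last checks:** After I released the handle and rose 130 mm, the picture showed the jaw against the guide. The handle and jaw top were within about 4 px of where a 60 mm draw puts them. The jar lid was at the same pixels as at the start, (345, 151), and the wrist force was about zero.

No check failed. The clamp position I measured from the two cameras agreed to about 1–2 mm. A few single image points were up to about 4 px off in the fit.

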